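Let the bottle lift down by its ratchet crank

ROBOT

A 6-joint arm with a two-finger parallel gripper is mounted at the origin on a cart in front of the work surface, level with it; the furniture and walls round the work are solid. World frame = base frame: x ahead of the robot, y to its left, z up, the work surface at z = 0. Lengths are in m, angles in rad, forces in N, time in s.
With the tool pointing down it reaches from about 0.325 to 0.775 m from the base axis. Payload 5.5 kg.
Tool frame: the origin (TCP) lies on the centre line of the jaws, within the pads' length; the fingertips stand 11 mm ahead of it and the grasp point (between the pads) lies 8 mm behind it (arm.tips_ahead is the distance from the TCP to the fingertips, in m); z points along the fingers, y is the line along which they close (so a half turn about z gives the same grasp; the last joint's range is limited). The gripper opens to 85 mm and grips with 20 to 120 N. Pads are 22 mm wide; open, the fingers measure 114 mm over their backs; the gripper's body (76 mm by 85 mm) begins 54 mm behind the grasp point. The pads swing forward as they close: fully open they stand 13 mm farther back than shut.
Start: joints at [-1.303, 0.091, 1.231, -0, 1.82, -0.057], TCP at [0.191, -0.569, 0.242] pointing down, gripper open.
Joint ranges: [-2.87, 2.87], [-0.86, 2.18], [0.17, 2.46], [-1.51, 4.65], [0.06, 2.69], [-2.65, 2.65]. Speed limits (rad/s): [2.57, 2.57, 3.01, 3.14, 3.14, 3.14].

INTERFACE

Orientations are given as a unit quaternion [w, x, y, z].
In Python, from plant import arm gives the robot as it stands.
- The arm moves only by the shell command python3 -m jog 'ROWS' [FORCE]. ROWS is JSON, a list of rows, each an object of numbers: "dx", "dy", "dz": the shift along the world's x, y, z in mm; "turn": the turn about the world's z in rad; "fingers": the closure, from 0 (fully open) to 1 (shut). In form: [{"dx": .., "dy": .., "dz": .., "turn": .., "fingers": ..}, ...]. A call has 1 to 10 rows; each row shifts and turns the commanded pose from where the row before left it; what a row does not reach is not made up. A row lasts 1/12 s, in which the tool goes at most 41.7 mm and 7.16 degrees, less where a joint would pass 70% of its speed; a pose out of reach is approached as far as the arm can. A call is refused whole if a number of a shift passes 41.7 or a number of a turn 0.125, either way. A call with a gripper value outside its range is refused whole. The fingers move at their own pace and stop on an object; FORCE is the grip in N (left out, the last holds). Time passes only in rows, so rows that do not move let the fingers close. It gives the time, the measured TCP pose, the force, the opening and the grip force at its end, in the units of the state.
- arm.get_state(): the state, without advancing time (a new reading comes with each control period).
- arm.capture(name): name is "side" or "top" or "wrist"; returns a dict with "frame" (400x640x3 uint8, blue, green, red), "vfov" (degrees; the focal length in pixels is half the picture's height over the tangent of half this angle, whatever the lens; pixels are square), "cx", "cy" (the principal point, pixels), "R" (3x3) and "t" (3): a world point X has camera coordinates R X + t; the wrist camera has in their place "mount" (4x4, takes a point from camera to tool coordinates, whose origin is the TCP and whose axes are the flange's). Camera axes: x right, y down, z forward; pixel columns grow to the right and rows downward; lengths in m; the calibration is good to about 2 mm. A picture is of the moment at which its call begins: read the wrist's pose just before it. There is no depth.
- arm.sign_off(): hands the job in; it is judged then, once.
The state is a dict: "time": time; "q": joint angles; "qd": joint speeds; "tau": joint torques, N m; "eef_pos": TCP position; "tool_rot": TCP orientation; "ft_force": force on the tool from outside, world axes, zero at the start; "moment": the same for the moment, N m; "grip_width": opening from 0.0 (shut) to 1.0 (fully open); "gripper_force": force on a finger pad.
Only numpy, scipy, OpenCV 4.12 (cv2) and the standard library are available. Lean on these libraries where they do the work, as an engineer would, in place of code of your own. Each camera call takes 0.05 s, during which the arm holds its last target. There are 200 camera calls.

TASK

Two small ratchet lifts stand on the bench with their platforms raised; let down the one that carries the bottle. Lift the round knob on the end of its crank to free the pawl from the teeth and, keeping hold of it, let the crank turn back slowly under the load, never letting it run, until the platform is fully down; then let the knob drop into the last notch and let go. Leave the lift with the petri dish as it is.

Things in the scene. Friction and masses are not known exactly. Their poses are not given: they have to be found in the camera images.
- bottle_lift: The lift with the bottle (56 mm wide, 106 tall), fixed to the bench. Origin on the bench on the crank's upright axis; x points to the mast (64 mm from the axis, 166 tall) and the platform behind it (centre 124 mm from the axis). On the other side a flat toothed quadrant (teeth 8 mm high, 20 degrees apart, tops at z = 56 mm); the crank arm (top at z = 76 mm) turns above it.
- bottle_lift_grip (a point): Centre of its knob, on the crank arm's end 70 mm from the axis: upright black cylinder, 26 mm wide, 32 tall, centre at z = 106 mm when down; the pawl hangs under it. Pulls straight up at most 16 mm against a weak spring (2 to 3.5 N); 8 mm clears the teeth, 12 is good. Drops when let go. Spins freely on its stem, so the hand need not turn. Pawl up, the load pulls it round with 2 to 5 N.
- bottle_lift_crank (a joint): Angle (rad) the crank has been let back: 0 at the top notch, 1.745 at its stop, platform fully down. Grows clockwise seen from above; in the lift's frame the arm points 230 degrees minus this angle counter-clockwise from x. Platform sinks 35 mm per rad. Uncontrolled with pawl up it runs away: over 4 rad/s (knob 280 mm/s) is running. Pawl dropped early catches on the next tooth.
- dish_lift_grip (a point): Centre of the same knob on the other, alike lift, which carries a flat petri dish (60 mm wide, 14 mm tall) instead of the bottle. To be left alone.

How it is judged:
By the outcome, as a careful person would: the job done as asked, in the order asked, and still so for the second after the job is handed in, with the robot touching nothing.
It also fails if it takes over 45 s, if anything falls off the work surface, if the arm or the gripper's body presses on something with over 40 N, if the wrist force passes 120 N, or if a joint passes its speed limit or range.

## Working session

There is one attempt and no reset: what is moved stays moved. The work goes in short steps, Python scripts to look and compute and a shell command to move; the robot and the scene stay as the last step left them, time stands still between calls to the robot, and variables do not carry over. Pictures are saved under pics/ and viewed, at most 10 in all, crops included, and the job is handed in when it is done.

```bash
mkdir -p pics
cat > h.py <<'E'
import numpy as np, cv2
from plant import arm
def ray(c,u,v):
    f=c["frame"].shape[0]/2/np.tan(np.radians(c["vfov"])/2)
    d=np.array([(u-c["cx"])/f,(v-c["cy"])/f,1.]); R=np.array(c["R"]);t=np.array(c["t"])
    return -R.T@t, R.T@d
def onz(c,u,v,z):
    o,d=ray(c,u,v); return o+d*(z-o[2])/d[2]
def proj(c,X):
    f=c["frame"].shape[0]/2/np.tan(np.radians(c["vfov"])/2)
    p=np.array(c["R"])@np.array(X)+np.array(c["t"]); return p[0]/p[2]*f+c["cx"],p[1]/p[2]*f+c["cy"]
E
python3 - <<'E'
from h import *
import pickle
for n in("side","top"):
    c=arm.capture(n);cv2.imwrite(f"pics/{n}.png",c["frame"]);pickle.dump(c,open(n+".pkl","wb"))
    print(n,c["vfov"],c["cx"],c["cy"],-np.array(c["R"]).T@np.array(c["t"]))
E
```

```text
side 43.91846612840478 316.33820693491214 195.9258593375017 [0.36307435 0.80505094 0.61205774]
top 51.559097992849416 321.44357692171207 203.36424146806243 [ 0.43559462 -0.02577052  1.15208722]
```

View pics/side.png

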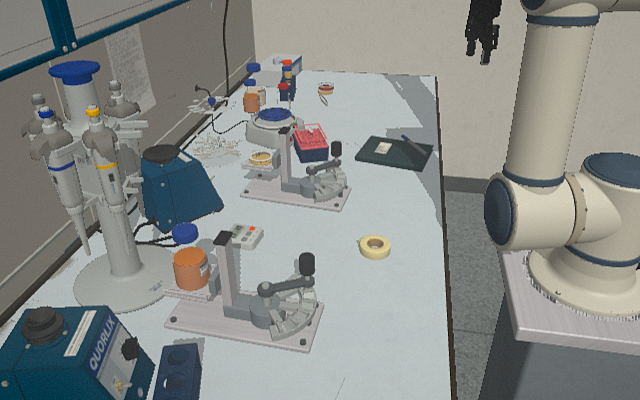

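View pics/top.png

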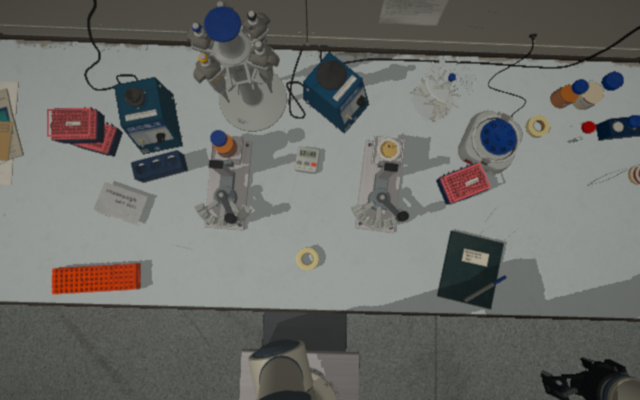

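The side view shows the bottle lift in front, with its knob near (307,263). In the top view it is on the left, around (225,185), with a dark knob near (222,197) and the bottle at (222,143). The dish lift is on the right. I'll zoom in.

Run:
```python
from h import *
import pickle
t=pickle.load(open("top.pkl","rb"));s=pickle.load(open("side.pkl","rb"))
a=cv2.resize(t["frame"][125:240,185:270],None,fx=5,fy=5,interpolation=cv2.INTER_CUBIC)
b=cv2.resize(s["frame"][220:360,155:335],None,fx=2,fy=2,interpolation=cv2.INTER_CUBIC)
o=np.zeros((575,790,3),np.uint8);o[:a.shape[0],:425]=a;o[:280,430:790]=b;cv2.imwrite("pics/z.png",o)
```

```text
(no output)
```

View pics/z.png

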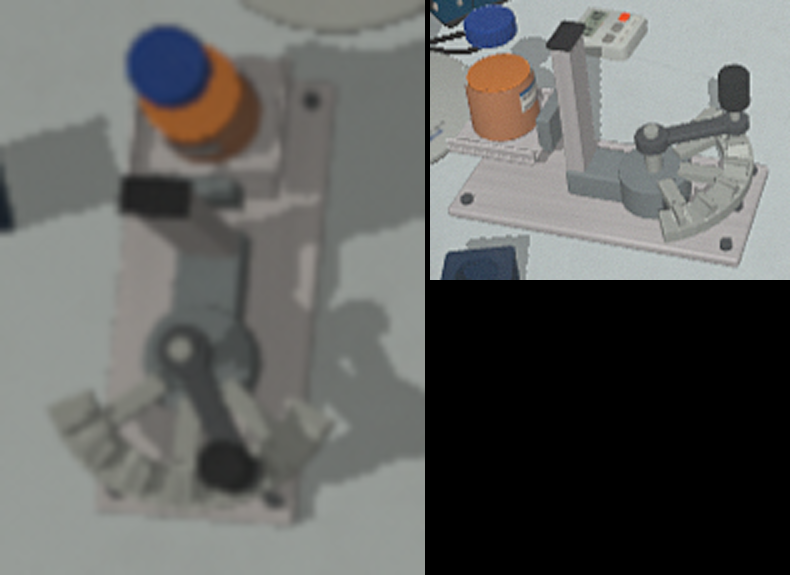

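The crop shows the hub at about (221,194.6), the knob at (230.6,218) and the mast top at (216,164) in top-view pixels. In the side view the knob is at about (307,264). Next: triangulate these and fit the lift axes.

Run:
```python
from h import *
import pickle
t=pickle.load(open("top.pkl","rb"));s=pickle.load(open("side.pkl","rb"))
def blob(c,x0,x1,y0,y1,th):
    m=(c["frame"][y0:y1,x0:x1].max(2)<th).astype(np.uint8)
    n,l,st,ce=cv2.connectedComponentsWithStats(m)
    i=1+np.argmax(st[1:,4]);print(st[i]+[x0,y0,0,0,0],ce[i]+[x0,y0]);return ce[i]+[x0,y0]
kt=blob(t,222,242,208,228,45); ks=blob(s,290,325,245,283,60)
o1,d1=ray(t,*kt);o2,d2=ray(s,*ks)
A=np.c_[d1,-d2];k=np.linalg.lstsq(A,o2-o1,rcond=None)[0]
print("knob tri",o1+d1*k[0],o2+d2*k[1])
K=onz(t,*kt,.115);print("knob top z.115",K,"side z.106",onz(s,*ks,.106))
H=onz(t,221,194.6,.082);M=onz(t,216,164.2,.166);H2=onz(s,155+220/2,220+0+132/2,.08)
print("hub",H,H2,"mast",M,np.linalg.norm((K-H)[:2]),np.linalg.norm((M-H)[:2]))
ya=np.arctan2(*(M-H)[1::-1]);print("yaw",np.degrees(ya))
ka=np.arctan2(*(K-H)[1::-1]);print("arm in lift deg",np.degrees(ka-ya)%360)
# base plate corners (crop px) at z~.012
P=[onz(t,185+x/5,125+y/5,.01) for x,y in((98,512),(295,522),(330,86))];print(P,"plate yaw",np.degrees(np.arctan2(*(P[2]-P[1])[1::-1])))
print(arm.get_state()["eef_pos"],arm.get_state()["tool_rot"],arm.get_state()["grip_width"],arm.tips_ahead)
```

```text
[225 214  11   9  77] [230.1038961  217.87012987]
[299 255   3   8  10] [299.5 258.5]
knob tri [0.49914188 0.18230641 0.11263017] [0.51155428 0.18433971 0.11379603]
knob top z.115 [0.498997   0.18183202 0.115     ] side z.106 [0.51387747 0.17462778 0.106     ]
hub [0.56060009 0.21501978 0.082     ] [0.56099817 0.22153969 0.08      ] mast [0.62395006 0.21204004 0.166     ] 0.06997404992749358 0.06342000992104943
yaw -2.6929900044515955
arm in lift deg 211.005909138045
[array([0.47715354, 0.27103008, 0.01      ]), array([0.47492498, 0.16327004, 0.01      ]), array([0.71959232, 0.15550881, 0.01      ])] plate yaw -1.8169016625683894
[ 0.19138996 -0.56838902  0.2412143 ] [-9.21457181e-04  9.86841129e-01  1.61690217e-01 -1.05905078e-04] 0.9992041523554217 0.011
```

```bash
R='1'
python3 -m jog '[{"dx":13,"dy":31},{"dx":13,"dy":31},{"dx":13,"dy":31},{"dx":13,"dy":31},{"dx":13,"dy":31},{"dx":13,"dy":31},{"dx":13,"dy":31},{"dx":13,"dy":31},{"dx":13,"dy":31},{"dx":13,"dy":31}]'
python3 -m jog '[{"dx":13,"dy":31},{"dx":13,"dy":31},{"dx":13,"dy":31},{"dx":13,"dy":31},{"dx":13,"dy":31},{"dx":13,"dy":31},{"dx":13,"dy":31},{"dx":13,"dy":31},{"dx":13,"dy":31},{"dx":13,"dy":31}]'
python3 -m jog '[{"dx":13,"dy":31},{"dx":13,"dy":31},{"dx":11,"dy":31},{"dx":11,"dy":31},{},{},{}]'
python3 - <<'E'
from h import *
from scipy.spatial.transform import Rotation as Ro
s=arm.get_state();c=arm.capture("wrist");print(s["time"],s["eef_pos"],s["tool_rot"],s["ft_force"],s["q"])
q=s["tool_rot"];T=np.eye(4);T[:3,:3]=Ro.from_quat([*q[1:],q[0]]).as_matrix();T[:3,3]=s["eef_pos"]
W=np.linalg.inv(T@np.array(c["mount"]));c["R"]=W[:3,:3];c["t"]=W[:3,3]
import pickle;pickle.dump(c,open("wrist.pkl","wb"))
f=c["frame"].copy()
for X in([.499,.182,.122],[.5605,.216,.08]):
    u=proj(c,X);print(u);cv2.circle(f,(int(u[0]),int(u[1])),4,(0,0,255),1)
cv2.imwrite("pics/w.png",f)
E
```

```text
0.1 [ 0.19138996 -0.56838902  0.2412143 ] [-9.21457181e-04  9.86841129e-01  1.61690217e-01 -1.05905078e-04] [-0.93466091 -0.76134208 -0.42858429] [-1.30270977e+00  9.18080993e-02  1.23182735e+00 -1.67418332e-05
  1.81981218e+00 -5.67240267e-02]
(np.float64(-1375.3268517664333), np.float64(-1218.9353731845956))
(np.float64(-1143.9312289560844), np.float64(-1182.7740418945014))invalid input at $[0]: expected keys dx, dy, dz, turn, fingers
invalid input at $[0]: expected keys dx, dy, dz, turn, fingers
invalid input at $[0]: expected keys dx, dy, dz, turn, fingers
```

View pics/w.png

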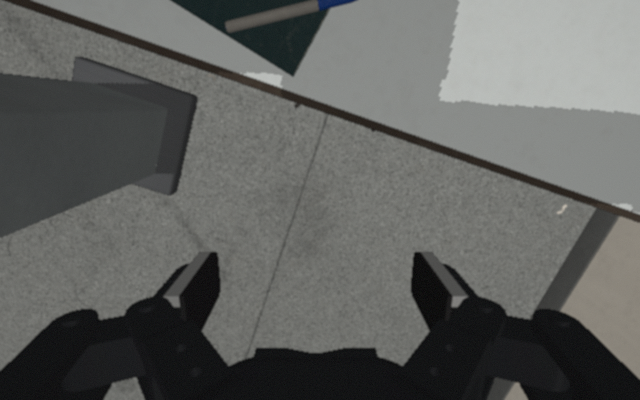

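The picture shows only the fingers over the floor. The moves were refused because every row needs all the keys, so nothing has moved.

```bash
cat > w.py <<'E'
from h import *
from scipy.spatial.transform import Rotation as Ro
import sys
def wrist():
    s=arm.get_state();c=arm.capture("wrist");q=s["tool_rot"];T=np.eye(4);T[:3,:3]=Ro.from_quat([*q[1:],q[0]]).as_matrix();T[:3,3]=s["eef_pos"]
    W=np.linalg.inv(T@np.array(c["mount"]));c["R"]=W[:3,:3];c["t"]=W[:3,3]
    return s,c
if __name__=="__main__":
    s,c=wrist();print(s["time"],s["eef_pos"],s["tool_rot"],s["ft_force"],s["q"])
    f=c["frame"].copy()
    for X in([.499,.182,.122],[.5605,.216,.08]):
        u=proj(c,X);print(u)
        if max(map(abs,u))<2000: cv2.circle(f,(int(u[0]),int(u[1])),4,(0,0,255),1)
    cv2.imwrite(sys.argv[1],f)
E
python3 -m jog '[{"dx":13,"dy":31,"dz":0,"turn":0,"fingers":0},{"dx":13,"dy":31,"dz":0,"turn":0,"fingers":0},{"dx":13,"dy":31,"dz":0,"turn":0,"fingers":0},{"dx":13,"dy":31,"dz":0,"turn":0,"fingers":0},{"dx":13,"dy":31,"dz":0,"turn":0,"fingers":0},{"dx":13,"dy":31,"dz":0,"turn":0,"fingers":0},{"dx":13,"dy":31,"dz":0,"turn":0,"fingers":0},{"dx":13,"dy":31,"dz":0,"turn":0,"fingers":0},{"dx":13,"dy":31,"dz":0,"turn":0,"fingers":0},{"dx":13,"dy":31,"dz":0,"turn":0,"fingers":0}]' &&
python3 -m jog '[{"dx":13,"dy":31,"dz":0,"turn":0,"fingers":0},{"dx":13,"dy":31,"dz":0,"turn":0,"fingers":0},{"dx":13,"dy":31,"dz":0,"turn":0,"fingers":0},{"dx":13,"dy":31,"dz":0,"turn":0,"fingers":0},{"dx":13,"dy":31,"dz":0,"turn":0,"fingers":0},{"dx":13,"dy":31,"dz":0,"turn":0,"fingers":0},{"dx":13,"dy":31,"dz":0,"turn":0,"fingers":0},{"dx":13,"dy":31,"dz":0,"turn":0,"fingers":0},{"dx":13,"dy":31,"dz":0,"turn":0,"fingers":0},{"dx":13,"dy":31,"dz":0,"turn":0,"fingers":0}]' &&
python3 -m jog '[{"dx":13,"dy":31,"dz":0,"turn":0,"fingers":0},{"dx":12,"dy":31,"dz":0,"turn":0,"fingers":0},{"dx":12,"dy":31,"dz":0,"turn":0,"fingers":0},{"dx":11,"dy":31,"dz":0,"turn":0,"fingers":0},{"dx":0,"dy":0,"dz":0,"turn":0,"fingers":0},{"dx":0,"dy":0,"dz":0,"turn":0,"fingers":0},{"dx":0,"dy":0,"dz":0,"turn":0,"fingers":0}]'
python3 w.py pics/w2.png
```

```text
time: 0.98
eef_pos: [0.3216, -0.2571, 0.2421]
tool_rot: [-0.0, 0.987, 0.161, 0.0]
ft_force: [0.8, -0.1, 0.6]
grip_width: 0.999
gripper_force: 0.0
time: 1.82
eef_pos: [0.4517, 0.0532, 0.2421]
tool_rot: [0.0, 0.987, 0.162, -0.0]
ft_force: [0.6, -0.9, -0.3]
grip_width: 1.0
gripper_force: 0.0
time: 2.4
eef_pos: [0.4992, 0.1751, 0.2419]
tool_rot: [0.0, 0.987, 0.162, -0.001]
ft_force: [0.2, 0.1, 0.0]
grip_width: 1.0
gripper_force: 0.0
2.4 [0.49923824 0.17509666 0.24186061] [ 2.76222488e-04  9.86811296e-01  1.61873708e-01 -5.41139542e-04] [0.17327257 0.0758091  0.00079985] [ 2.73281113e-01 -9.89858605e-02  1.42102652e+00 -4.43277392e-04
  1.82068866e+00  1.51878978e+00]
(np.float64(307.59475601742685), np.float64(193.54994674891628))
(np.float64(293.8633020096264), np.float64(104.81443761733692))
```

View pics/w2.png

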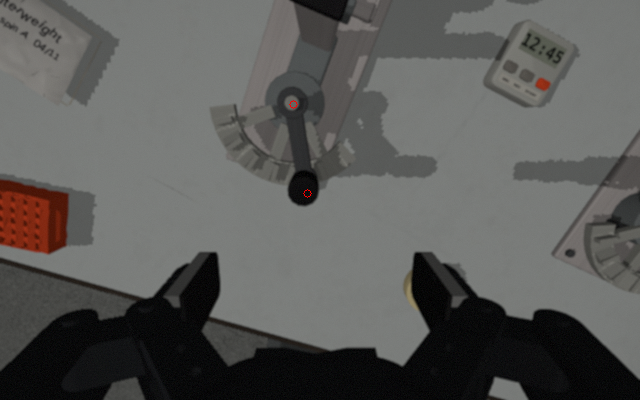

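The wrist view shows the knob at about (303,188) and the hub at about (292,104). The marked predictions are within a few pixels of both. I'll refine the knob position.

Run:
```python
from w import *
s,c=wrist()
g=c["frame"].max(2)[150:215,270:340]
for th in(25,35,45):
    n,l,st,ce=cv2.connectedComponentsWithStats((g<th).astype(np.uint8));i=1+np.argmax(st[1:,4]);x,y,w,h,a=st[i]
    print(th,st[i],ce[i]+[270,150])
    # top edge disc: near camera? use left/right extents & lower end
    for z in(.106,.114,.122):print(z,onz(c,*(ce[i]+[270,150]),z).round(4))
print(onz(c,292.5,103.5,.08),-c["R"].T@c["t"])
```

```text
25 [ 19  20  28  34 781] [302.82586428 187.00768246]
0.106 [0.4991 0.1862 0.106 ]
0.114 [0.501  0.1866 0.114 ]
0.122 [0.503  0.1869 0.122 ]
35 [ 18  20  30  35 831] [302.8977136  186.84356197]
0.106 [0.4992 0.1862 0.106 ]
0.114 [0.5012 0.1865 0.114 ]
0.122 [0.5032 0.1869 0.122 ]
45 [ 18   0  30  55 925] [303.16648649 185.17297297]
0.106 [0.5007 0.1865 0.106 ]
0.114 [0.5026 0.1868 0.114 ]
0.122 [0.5045 0.1871 0.122 ]
[0.56137939 0.21700071 0.08      ] [0.56561235 0.19730684 0.37555633]
```

```bash
python3 -m jog '[{"dx":1,"dy":10,"dz":-20,"turn":0,"fingers":0},{"dx":0,"dy":0,"dz":-30,"turn":0,"fingers":0},{"dx":0,"dy":0,"dz":-30,"turn":0,"fingers":0},{"dx":0,"dy":0,"dz":-25,"turn":0,"fingers":0},{"dx":0,"dy":0,"dz":0,"turn":0,"fingers":0},{"dx":0,"dy":0,"dz":0,"turn":0,"fingers":0}]'
python3 - <<'E'
from w import *
s,c=wrist();cv2.imwrite("pics/w3.png",c["frame"])
g=c["frame"].max(2)
for X in([.5005,.1855,.122],[*s["eef_pos"][:2],.122]):print(proj(c,X))
f=c["frame"]; cv2.circle(f,tuple(int(v) for v in proj(c,[*s["eef_pos"][:2],.122])),5,(0,0,255),1);cv2.imwrite("pics/w3.png",f)
E
```

```text
time: 3.0
eef_pos: [0.4997, 0.1842, 0.1366]
tool_rot: [0.0, 0.987, 0.161, -0.001]
ft_force: [0.3, 0.5, 0.3]
grip_width: 1.002
gripper_force: 0.0
(np.float64(314.0092327596973), np.float64(250.06412628439907))
(np.float64(316.0227188389595), np.float64(252.2316266249317))
```

View pics/w3.png

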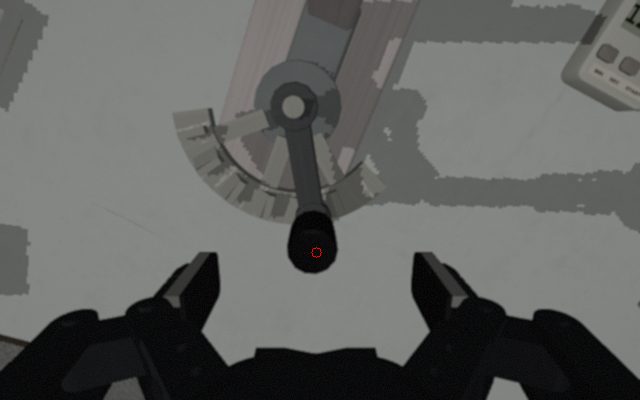

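The knob's top disc is centred at about (312,248), and the TCP axis projects to (316,252). I'll shift by about 2 mm in x and y, descend and grip.

```bash
python3 -m jog '[{"dx":2,"dy":2,"dz":-12,"turn":0,"fingers":0},{"dx":0,"dy":0,"dz":-12,"turn":0,"fingers":0},{"dx":0,"dy":0,"dz":-12,"turn":0,"fingers":0},{"dx":0,"dy":0,"dz":0,"turn":0,"fingers":0},{"dx":0,"dy":0,"dz":0,"turn":0,"fingers":0.4}]' 40
python3 -m jog '[{"dx":0,"dy":0,"dz":0,"turn":0,"fingers":0.7},{"dx":0,"dy":0,"dz":0,"turn":0,"fingers":1},{"dx":0,"dy":0,"dz":0,"turn":0,"fingers":1},{"dx":0,"dy":0,"dz":0,"turn":0,"fingers":1},{"dx":0,"dy":0,"dz":0,"turn":0,"fingers":1},{"dx":0,"dy":0,"dz":0,"turn":0,"fingers":1}]' 40
```

```text
time: 3.47
eef_pos: [0.5018, 0.1872, 0.0999]
tool_rot: [0.0, 0.987, 0.162, -0.001]
ft_force: [-0.5, 0.2, 0.2]
grip_width: 0.885
gripper_force: 0.0
time: 3.97
eef_pos: [0.5029, 0.187, 0.1021]
tool_rot: [0.0, 0.987, 0.162, 0.001]
ft_force: [0.1, -3.0, 3.6]
grip_width: 0.288
gripper_force: 39.2
```

```bash
python3 -m jog '[{"dx":0,"dy":0,"dz":4,"turn":0,"fingers":1},{"dx":0,"dy":0,"dz":4,"turn":0,"fingers":1},{"dx":0,"dy":0,"dz":4,"turn":0,"fingers":1},{"dx":0,"dy":0,"dz":2,"turn":0,"fingers":1},{"dx":0,"dy":0,"dz":0,"turn":0,"fingers":1},{"dx":0,"dy":0,"dz":0,"turn":0,"fingers":1}]' 40
```

```text
time: 4.47
eef_pos: [0.5021, 0.1881, 0.1153]
tool_rot: [-0.001, 0.987, 0.162, -0.0]
ft_force: [-0.3, 4.5, -3.0]
grip_width: 0.292
gripper_force: 39.7
```

```bash
python3 -c "
import numpy as np
a=np.radians(207-4*np.arange(22));p=70*np.c_[np.cos(a),np.sin(a)]
print((p-p[0]).round(1).tolist());print(np.diff(p,axis=0).round(1).tolist())"
```

```text
[[0.0, 0.0], [-2.1, 4.4], [-3.8, 9.0], [-5.2, 13.7], [-6.3, 18.4], [-7.1, 23.2], [-7.5, 28.1], [-7.6, 33.0], [-7.4, 37.9], [-6.8, 42.7], [-5.8, 47.5], [-4.6, 52.2], [-3.0, 56.9], [-1.1, 61.4], [1.1, 65.7], [3.7, 69.9], [6.5, 73.9], [9.5, 77.7], [12.9, 81.3], [16.4, 84.6], [20.2, 87.7], [24.2, 90.5]]
[[-2.1, 4.4], [-1.8, 4.6], [-1.4, 4.7], [-1.1, 4.8], [-0.8, 4.8], [-0.4, 4.9], [-0.1, 4.9], [0.3, 4.9], [0.6, 4.8], [0.9, 4.8], [1.3, 4.7], [1.6, 4.6], [1.9, 4.5], [2.2, 4.4], [2.5, 4.2], [2.8, 4.0], [3.1, 3.8], [3.3, 3.6], [3.6, 3.3], [3.8, 3.1], [4.0, 2.8]]
```

```bash
python3 -m jog '[{"dx":-2,"dy":4.4,"dz":0,"turn":0,"fingers":1},{"dx":-1.8,"dy":4.6,"dz":0,"turn":0,"fingers":1},{"dx":-1.4,"dy":4.7,"dz":0,"turn":0,"fingers":1},{"dx":-1.1,"dy":4.8,"dz":0,"turn":0,"fingers":1},{"dx":0,"dy":0,"dz":0,"turn":0,"fingers":1}]' 40
```

```text
time: 4.88
eef_pos: [0.496, 0.2071, 0.1153]
tool_rot: [-0.0, 0.987, 0.162, 0.0]
ft_force: [0.9, 4.2, -2.6]
grip_width: 0.29
gripper_force: 39.7
```

```bash
python3 -m jog '[{"dx":-0.8,"dy":4.8,"dz":0,"turn":0,"fingers":1},{"dx":-0.4,"dy":4.9,"dz":0,"turn":0,"fingers":1},{"dx":-0.1,"dy":4.9,"dz":0,"turn":0,"fingers":1},{"dx":0.3,"dy":4.9,"dz":0,"turn":0,"fingers":1},{"dx":0.6,"dy":4.8,"dz":0,"turn":0,"fingers":1},{"dx":0,"dy":0,"dz":0,"turn":0,"fingers":1}]' 40
python3 -m jog '[{"dx":0.9,"dy":4.8,"dz":0,"turn":0,"fingers":1},{"dx":1.3,"dy":4.7,"dz":0,"turn":0,"fingers":1},{"dx":1.6,"dy":4.6,"dz":0,"turn":0,"fingers":1},{"dx":0,"dy":0,"dz":0,"turn":0,"fingers":1}]' 40
```

```text
time: 5.38
eef_pos: [0.496, 0.2313, 0.1153]
tool_rot: [-0.0, 0.987, 0.162, 0.0]
ft_force: [1.3, 4.8, -3.5]
grip_width: 0.287
gripper_force: 39.7
time: 5.72
eef_pos: [0.5, 0.2452, 0.1153]
tool_rot: [-0.0, 0.987, 0.162, 0.0]
ft_force: [2.2, 3.5, -3.1]
grip_width: 0.293
gripper_force: 39.7
```

```bash
python3 -m jog '[{"dx":1.9,"dy":4.5,"dz":0,"turn":0,"fingers":1},{"dx":2.2,"dy":4.4,"dz":0,"turn":0,"fingers":1},{"dx":2.5,"dy":4.2,"dz":0,"turn":0,"fingers":1},{"dx":2.8,"dy":4,"dz":0,"turn":0,"fingers":1},{"dx":0,"dy":0,"dz":0,"turn":0,"fingers":1}]' 40
python3 -m jog '[{"dx":3.1,"dy":3.8,"dz":0,"turn":0,"fingers":1},{"dx":3.3,"dy":3.6,"dz":0,"turn":0,"fingers":1},{"dx":0,"dy":0,"dz":0,"turn":0,"fingers":1}]' 40
```

```text
time: 6.13
eef_pos: [0.5096, 0.2621, 0.1153]
tool_rot: [-0.0, 0.987, 0.162, 0.0]
ft_force: [2.2, 2.8, -3.8]
grip_width: 0.289
gripper_force: 39.7
time: 6.38
eef_pos: [0.5161, 0.2693, 0.1153]
tool_rot: [-0.0, 0.987, 0.162, 0.0]
ft_force: [2.4, 3.0, -3.2]
grip_width: 0.292
gripper_force: 39.7
```

```bash
python3 -m jog '[{"dx":1.8,"dy":1.7,"dz":0,"turn":0,"fingers":1},{"dx":1.8,"dy":1.6,"dz":0,"turn":0,"fingers":1},{"dx":0,"dy":0,"dz":0,"turn":0,"fingers":1}]' 40
python3 -m jog '[{"dx":1.9,"dy":1.6,"dz":0,"turn":0,"fingers":1},{"dx":0,"dy":0,"dz":0,"turn":0,"fingers":1}]' 40
python3 -m jog '[{"dx":1.9,"dy":1.5,"dz":0,"turn":0,"fingers":1},{"dx":0,"dy":0,"dz":0,"turn":0,"fingers":1}]' 40
```

```text
time: 6.63
eef_pos: [0.5193, 0.2722, 0.1152]
tool_rot: [-0.0, 0.987, 0.162, 0.0]
ft_force: [3.5, 2.7, -3.5]
grip_width: 0.293
gripper_force: 39.7
time: 6.8
eef_pos: [0.5212, 0.2738, 0.1153]
tool_rot: [-0.0, 0.987, 0.162, 0.0]
ft_force: [3.6, 1.9, -3.1]
grip_width: 0.291
gripper_force: 39.7
time: 6.97
eef_pos: [0.5224, 0.2748, 0.115]
tool_rot: [0.0, 0.987, 0.162, -0.001]
ft_force: [0.8, 0.0, -3.6]
grip_width: 0.286
gripper_force: 39.8
```

```bash
python3 -m jog '[{"dx":1,"dy":0.8,"dz":0,"turn":0,"fingers":1},{"dx":0,"dy":0,"dz":0,"turn":0,"fingers":1}]' 40
python3 - <<'E'
from h import *
for n in("side","top"):
    c=arm.capture(n);f=c["frame"][200:380,140:340] if n=="side" else c["frame"][120:240,180:270]
    if n=="side":a=cv2.resize(f,None,fx=2,fy=2,interpolation=2)
    else:b=cv2.resize(f,None,fx=3,fy=3,interpolation=2)
cv2.imwrite("pics/d.png",np.hstack([a,b]))
E
```

```text
time: 7.13
eef_pos: [0.5228, 0.2751, 0.1145]
tool_rot: [0.001, 0.987, 0.162, -0.002]
ft_force: [-1.9, -3.0, -3.3]
grip_width: 0.292
gripper_force: 39.8
```

View pics/d.png

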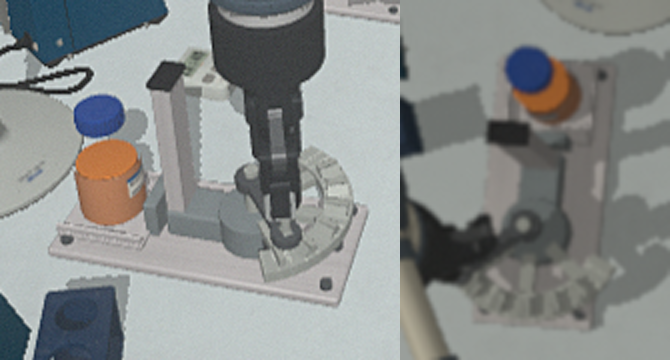

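The platform is down on the base plate, and the force reversal shows the crank is at its stop. Now I'll lower the knob into the notch and release it.

```bash
python3 -m jog '[{"dx":0,"dy":0,"dz":-4,"turn":0,"fingers":1},{"dx":0,"dy":0,"dz":-4,"turn":0,"fingers":1},{"dx":0,"dy":0,"dz":-3,"turn":0,"fingers":1},{"dx":0,"dy":0,"dz":-2,"turn":0,"fingers":1},{"dx":0,"dy":0,"dz":0,"turn":0,"fingers":1},{"dx":0,"dy":0,"dz":0,"turn":0,"fingers":1}]' 40
```

```text
time: 7.73
eef_pos: [0.5227, 0.2751, 0.1021]
tool_rot: [0.001, 0.987, 0.162, -0.001]
ft_force: [-4.7, -5.4, -0.8]
grip_width: 0.289
gripper_force: 40.1
```

```bash
python3 -m jog '[{"dx":-0.5,"dy":-0.5,"dz":0,"turn":0,"fingers":0.5},{"dx":0,"dy":0,"dz":0,"turn":0,"fingers":0},{"dx":0,"dy":0,"dz":0,"turn":0,"fingers":0},{"dx":0,"dy":0,"dz":0,"turn":0,"fingers":0},{"dx":0,"dy":0,"dz":0,"turn":0,"fingers":0},{"dx":0,"dy":0,"dz":0,"turn":0,"fingers":0}]'
python3 -m jog '[{"dx":0,"dy":0,"dz":10,"turn":0,"fingers":0},{"dx":0,"dy":0,"dz":20,"turn":0,"fingers":0},{"dx":0,"dy":0,"dz":30,"turn":0,"fingers":0},{"dx":0,"dy":0,"dz":40,"turn":0,"fingers":0},{"dx":0,"dy":0,"dz":40,"turn":0,"fingers":0},{"dx":-30,"dy":0,"dz":0,"turn":0,"fingers":0},{"dx":-30,"dy":0,"dz":0,"turn":0,"fingers":0},{"dx":0,"dy":0,"dz":0,"turn":0,"fingers":0},{"dx":0,"dy":0,"dz":0,"turn":0,"fingers":0}]'
python3 - <<'E'
from w import *
s,w=wrist();c=arm.capture("side")
a=cv2.resize(c["frame"][120:380,140:360],None,fx=1.54,fy=1.54,interpolation=2)[:400]
cv2.imwrite("pics/e.png",np.hstack([a,w["frame"][:,150:550]]))
E
```

```text
time: 8.23
eef_pos: [0.5235, 0.2756, 0.1026]
tool_rot: [-0.0, 0.987, 0.162, 0.0]
ft_force: [-0.4, -0.1, 0.5]
grip_width: 1.0
gripper_force: 0.0
time: 8.98
eef_pos: [0.4626, 0.2757, 0.2436]
tool_rot: [-0.0, 0.987, 0.162, 0.001]
ft_force: [0.1, -0.2, 0.5]
grip_width: 1.001
gripper_force: 0.0
```

View pics/e.png

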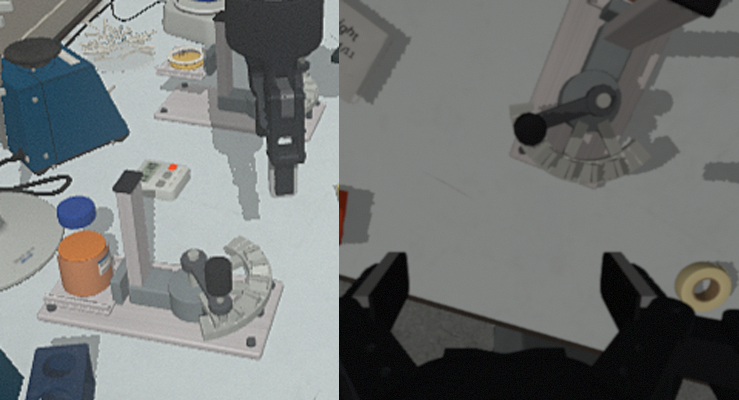

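The knob sits down at the end of the quadrant (wrist crop about (530,128)). The platform is down with the bottle upright, the gripper is clear, and the dish lift is unchanged.

```bash
python3 -c "
from plant import arm
print(arm.sign_off())"
```

```text
the job is handed in; nothing more can be done
None
```

The bottle lift is fully down, with its knob dropped into the last notch and let go; I left the dish lift alone and handed the job in at about 9 s.

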